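# Nest the matching cups on the hall-shelf rack

### The job

On the dark bamboo rack, collect both loose tapered cups onto the tapered cup that lies in the sliding tray: one after the other, slide the tray (it has a post to hold) in line with the cup's lane, then push that cup with your fingertips until it slips over the stack and you feel it seat, and press it home firmly but gently (5 to 15 N is right, never over 40). Lift no cup out of the rack, leave the straight-sided, thick-walled cup, which will not nest, lying in its lane, and do not disturb the other things on the shelf.

Things in the scene. Friction and masses are not known exactly. Their poses are not given: they have to be found in the camera images.
- rack: Fixed dark bamboo rack. Origin on the table, mid-width, at the edge between lanes and tray; x runs along the lanes away from the robot, y across. Lane floor 14 mm above the table, x = -114 to -2 mm. Three lanes at y = -83, 0, +83 mm, 74 mm wide, 8 mm dividers standing 12 mm above the floor. A cup lies in each, mouth to +x, order varies.
- tray: Dark bamboo tray, 84 mm wide, sliding along the rack's y only (friction 2 N, at least 110 mm either side of the rack's middle). Frame parallel to the rack's, same x and z; origin at mid-width. Floor 13.5 mm above the table from x = 1 mm, side walls 10 mm high, 72 mm apart inside, back wall x = 112 to 118 mm, top 40 mm above the table.
- tray_grip (a point): Grip point of the tray's wooden post (14 mm in x, 16 mm in y, top 77 mm above the table), behind the back wall at tray x = 133 mm, y = 0, 62 mm above the table.
- starter: Tapered brass-coloured square cup, 80 g, lying on a flat side in the tray, mouth to +x; 36 mm square at the closed end, 56 at the mouth, 60 deep, walls 2.5. Origin under it; x to the mouth. Mouth's lower lip at x = +31 mm; mouth's top 55 mm up. Closed end faces -x, leaning: lower edge x = -30 mm, 4 mm up; upper edge x = -35 mm, 32 mm up. It slides back freely to the back wall.
- taper_a: Loose cup, same shape, mass and frame as starter, lying in a lane. Pushed in +x, low on its closed end, its mouth slips over the closed end of the cup in the tray, which rides up on it. Home: origin about 15 mm behind (-x) that of the cup it covers (22 mm at most) and 2.5 mm below, within 5 mm sideways; only a few N is felt before then. Slippery: friction about 0.25 on rack and cups.
- taper_b: Just like taper_a, in another lane. Either may go first; the second goes over the first.
- straight: Straight-sided brass-coloured square cup, 52 x 52 mm outside all along, 60 mm long, walls 11 mm thick (30 mm opening: will not nest), 180 g, lying in a lane, mouth to +x. Origin under it.
- pill_case: Bystander: blue plastic pop-open pill case, 95 x 60 x 22 mm; origin under its middle.
- beads: Bystander: loop of camel-bone beads, 105 mm across, 15 mm high; origin under its middle.
- bell: Bystander: brass-coloured bell, 52 mm wide, 58 mm high; origin under its middle.
- saucer: Bystander: green ceramic saucer, 124 mm across, 18 mm high; origin under its middle.
- comb: Bystander: flat wooden comb, 120 x 45 x 7 mm; origin under its middle.
Not all that is in view belongs to the job. What is shaped like the taper_a but purple, red or white is not meant.

How it is judged (in metres and radians):
On the way, in this order (a step that is already met when the one before it is completed fails the run):
1. one loose tapered cup is over the tray's cup and pressed home with the fingers (((x of taper_a in the frame of starter between -0.0225 and -0.009 m and y of taper_a in the frame of starter between -0.005 and 0.005 m and z of taper_a in the frame of starter between -0.009 and 0.005 m and angle between the x axis of taper_a and the x axis of starter, either way round below 0.14 rad and contact force between the fingers and taper_a above 4 N) or (x of taper_b in the frame of starter between -0.0225 and -0.009 m and y of taper_b in the frame of starter between -0.005 and 0.005 m and z of taper_b in the frame of starter between -0.009 and 0.005 m and angle between the x axis of taper_b and the x axis of starter, either way round below 0.14 rad and contact force between the fingers and taper_b above 4 N))), for 0.1 s.
2. the other tapered cup is over the first and pressed home with the fingers (((x of taper_a in the frame of starter between -0.0225 and -0.009 m and y of taper_a in the frame of starter between -0.005 and 0.005 m and z of taper_a in the frame of starter between -0.009 and 0.005 m and angle between the x axis of taper_a and the x axis of starter, either way round below 0.14 rad and x of taper_b in the frame of taper_a between -0.0225 and -0.009 m and y of taper_b in the frame of taper_a between -0.005 and 0.005 m and z of taper_b in the frame of taper_a between -0.009 and 0.005 m and angle between the x axis of taper_b and the x axis of taper_a, either way round below 0.14 rad and contact force between the fingers and taper_b above 4 N) or (x of taper_b in the frame of starter between -0.0225 and -0.009 m and y of taper_b in the frame of starter between -0.005 and 0.005 m and z of taper_b in the frame of starter between -0.009 and 0.005 m and angle between the x axis of taper_b and the x axis of starter, either way round below 0.14 rad and x of taper_a in the frame of taper_b between -0.0225 and -0.009 m and y of taper_a in the frame of taper_b between -0.005 and 0.005 m and z of taper_a in the frame of taper_b between -0.009 and 0.005 m and angle between the x axis of taper_a and the x axis of taper_b, either way round below 0.14 rad and contact force between the fingers and taper_a above 4 N))), for 0.1 s.
At the end, for the whole second after the job is handed in: Both loose tapered cups nested one over the other on the tray's cup: each origin 9 to 22.5 mm behind that of the cup inside it, within 5 mm sideways, +5/-9 mm in height, 0.14 rad; all flat (0.16 rad) and still on the tray; the straight cup within 12 mm of its start (((x of taper_a in the frame of starter between -0.0225 and -0.009 m and y of taper_a in the frame of starter between -0.005 and 0.005 m and z of taper_a in the frame of starter between -0.009 and 0.005 m and angle between the x axis of taper_a and the x axis of starter, either way round below 0.14 rad and x of taper_b in the frame of taper_a between -0.0225 and -0.009 m and y of taper_b in the frame of taper_a between -0.005 and 0.005 m and z of taper_b in the frame of taper_a between -0.009 and 0.005 m and angle between the x axis of taper_b and the x axis of taper_a, either way round below 0.14 rad) or (x of taper_b in the frame of starter between -0.0225 and -0.009 m and y of taper_b in the frame of starter between -0.005 and 0.005 m and z of taper_b in the frame of starter between -0.009 and 0.005 m and angle between the x axis of taper_b and the x axis of starter, either way round below 0.14 rad and x of taper_a in the frame of taper_b between -0.0225 and -0.009 m and y of taper_a in the frame of taper_b between -0.005 and 0.005 m and z of taper_a in the frame of taper_b between -0.009 and 0.005 m and angle between the x axis of taper_a and the x axis of taper_b, either way round below 0.14 rad)) and linear speed of each of starter, taper_a, taper_b below 0.02 m/s and angle between each of starter, taper_a, taper_b's own z axis and vertical below 0.16 rad and y of taper_a in the frame of tray between -0.02 and 0.02 m and x of taper_a in the frame of tray between 0.035 and 0.095 m and y of taper_b in the frame of tray between -0.02 and 0.02 m and x of taper_b in the frame of tray between 0.035 and 0.095 m and distance of straight from where it was at the start of the episode below 0.012 m); the robot touches nothing.
It fails at once if a cup is pushed with more than 40 N (contact force between the fingers and taper_a above 40 N or contact force between the fingers and taper_b above 40 N or contact force between the fingers and starter above 40 N).
It fails at once if a cup is lifted out of the rack (over 40 mm above the table) (height (world z) of any of starter, taper_a, taper_b, straight above 0.04 m).
It fails at once if the straight cup is moved by more than 20 mm (distance of straight from where it was at the start of the episode above 0.02 m).
It fails at once if a bystander (pill case, beads, bell, saucer, comb) is moved by more than 25 mm (distance of any of pill_case, beads, bell, saucer, comb from where it was at the start of the episode above 0.025 m).
It also fails if it takes over 72 s, if anything falls off the work surface, if the arm or the gripper's body presses on something with over 40 N, if the wrist force passes 120 N, or if a joint passes its speed limit or range.

### The arm

A 6-joint arm with a two-finger parallel gripper is mounted at the origin on the work surface. World frame = base frame: x ahead of the robot, y to its left, z up, the work surface at z = 0. Lengths are in mm, angles in rad, forces in N, time in s.
With the tool pointing down it reaches from about 350 to 875 mm from the base axis. Payload 4.2 kg.
Tool frame: the origin (TCP) lies at the very end of the fingers, on their centre line; the grasp point (between the pads) lies 19 mm behind it (arm.grip_point_offset is the distance from the TCP to the grasp point, in mm); z points along the fingers, y is the direction in which the jaws open and shut (so a half turn about z gives the same grasp; the last joint's range is limited). The gripper opens to 85 mm and grips with 20 to 120 N. Pads are 22 mm wide; open, the fingers measure 114 mm over their backs; the gripper's body (76 mm by 85 mm) begins 54 mm behind the grasp point. The pads swing forward as they close: fully open they stand 13 mm farther back than shut.
Start: joints at [-0.919, 0.385, 0.008, 0, -1.194, -0.259], TCP at [239.249, -577.373, 231.312] pointing down, gripper open.
Joint ranges: [-3.14, 3.14], [-1.21, 2.06], [-1.07, 1.41], [-3.16, 2.05], [-2.99, -0.16], [-3.1, 3.1]. Speed limits (rad/s): [2.79, 2.79, 3.14, 3.14, 3.14, 3.14].

### API

Orientations are given as a unit quaternion [x, y, z, w].
In Python, from bench import arm gives the robot as it stands.
- The arm moves only by the tool drive_tool, never from a script. Its argument "steps" is a list of rows, each a list of 5 numbers: the shift along the tool's x, y, z in m, then the turn about the tool's z in degrees, then the finger opening in m, from 0 to 0.0854. A call has 1 to 20 rows; each row shifts and turns the commanded pose from where the row before left it, along the tool's axes as they then stand; what a row does not reach is not made up. A row lasts 1/10 s, in which the tool goes at most 50 mm and 8.59 degrees, less where a joint would pass 70% of its speed; a pose out of reach is approached as far as the arm can. A call is refused whole if a number of a shift passes 0.05 or a number of a turn 8.59, either way. A call with a gripper value outside its range is refused whole. The fingers move at their own pace and stop on an object; the grip force is fixed at half the most. Time passes only in rows, so rows that do not move let the fingers close. It gives the time, the measured TCP pose, the force and the opening at its end, in the units of the state.
- arm.read_state(): the state, without advancing time (a new reading comes with each control period).
- arm.get_image(name): name is "scene" or "top" or "wrist"; returns (picture, depth): 400x640x3 uint8, blue, green, red; 400x640 float32, mm along the optical axis (not along the pixel's ray), 0 where there is no reading.
- arm.camera_params(name): a dict with "K" (3x3 intrinsics, pixels), "dist" ([k1, k2, p1, p2, k3] as OpenCV has them; the pictures are not rectified), "world_to_cam" (4x4, takes a point from world to camera coordinates); the wrist camera has in their place "mount" (4x4, takes a point from camera to tool coordinates, whose origin is the TCP and whose axes are the flange's). Camera axes: x right, y up, looking along -z (the intrinsics and any distortion apply to the point x, -y, -z); pixel columns grow to the right and rows downward; lengths in mm; the calibration is good to about 2 mm. A picture is of the moment at which its call begins: read the wrist's pose just before it. camera_params takes no time and is no camera call.
- arm.job_done(): hands the job in, once; it reports no verdict.
The state is a dict: "clock": time; "joints": joint angles; "joint_vel": joint speeds; "joint_efforts": joint torques, N m; "position": TCP position; "ee_rot": TCP orientation; "contact_force": force on the tool from outside, world axes, zero at the start; "wrist_torque": the same for the moment, N m; "gripper_width": finger opening in mm.
Only numpy, scipy, OpenCV 4.12 (cv2) and the standard library are available. Lean on these libraries where they do the work, as an engineer would, in place of code of your own. Each camera call takes 0.05 s, during which the arm holds its last target.

## Working session

There is one attempt and no reset: what is moved stays moved. The work goes in short steps, Python scripts to look and compute and a tool call to move; the robot and the scene stay as the last step left them, time stands still between calls to the robot, and variables do not carry over. Pictures are saved under pics/ and viewed, and the job is handed in when it is done.

Besides the shell and the picture viewer there is one more tool, called as name(argument=value, ...) on one line, values as JSON. drive_tool: Moves the arm, as the interface text tells. Its arguments: {"type":"object","properties":{"steps":{"type":"array"}},"required":["steps"]}

```bash
mkdir -p pics; ls
cat > h.py <<'E'
import numpy as np,cv2
from bench import arm
def grab(n,f):
    s=arm.read_state(); im,d=arm.get_image(n); cv2.imwrite('pics/'+f+'.png',im); np.savez('pics/'+f+'.npz',im=im,d=d,p=s['position'],r=s['ee_rot']); return im,d,s
E
python3 - <<'E'
from h import *
for n in('scene','top'):
    im,d,s=grab(n,n+'0'); p=arm.camera_params(n); print(n,{k:np.round(v,3).tolist() for k,v in p.items()})
print({k:np.round(v,3).tolist() for k,v in arm.camera_params('wrist').items()})
print(arm.read_state())
E
```

```text
pics
scene {'K': [[467.492, 0.0, 306.193], [0.0, 467.492, 201.429], [0.0, 0.0, 1.0]], 'dist': [-0.045, 0.0, 0.0, 0.0, 0.0], 'world_to_cam': [[-0.182, 0.983, 0.006, 96.532], [-0.602, -0.117, 0.79, 273.524], [0.778, 0.14, 0.613, -1748.754], [0.0, 0.0, 0.0, 1.0]]}
top {'K': [[393.1, 0.0, 322.341], [0.0, 393.1, 204.228], [0.0, 0.0, 1.0]], 'dist': [-0.034, 0.0, 0.0, 0.0, 0.0], 'world_to_cam': [[0.02, -0.999, 0.025, -30.73], [0.993, 0.023, 0.115, -525.282], [-0.116, 0.022, 0.993, -1073.961], [0.0, 0.0, 0.0, 1.0]]}
{'K': [[345.394, 0.0, 326.642], [0.0, 345.394, 190.897], [0.0, 0.0, 1.0]], 'dist': [-0.075, 0.0, 0.0, 0.0, 0.0], 'mount': [[-0.001, 0.954, 0.3, 76.001], [1.0, 0.001, -0.0, -0.749], [-0.0, 0.3, -0.954, -142.519], [0.0, 0.0, 0.0, 1.0]]}
{'clock': 0.1, 'joints': array([-9.19396905e-01,  3.85478200e-01,  6.77949548e-03, -4.37385726e-04,
       -1.19401651e+00, -2.58609335e-01]), 'joint_vel': array([-4.36828503e-05, -2.16058577e-03,  5.22042754e-03,  1.73349874e-03,
        2.02438981e-03,  4.23486973e-08]), 'joint_efforts': array([ 7.81316703e-04, -3.93321705e+01,  1.88930547e+01,  4.19788152e+00,
       -2.58915330e-03,  5.46803349e-06]), 'position': array([ 239.05329519, -576.91373245,  230.33816347]), 'ee_rot': array([-1.95055748e-01,  9.80791667e-01,  9.51163297e-04, -2.39050147e-04]), 'contact_force': array([-0.34969292,  0.07480626, -1.43086614]), 'wrist_torque': array([-0.00837419, -0.0247313 , -0.03453245]), 'gripper_width': 85.40354190814526}
```

View pics/top0.png

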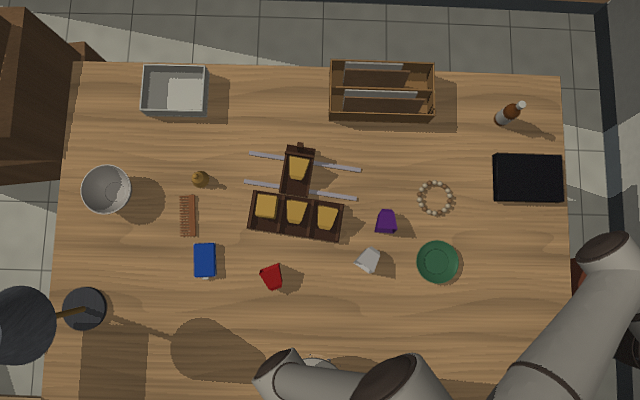

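View pics/scene0.png

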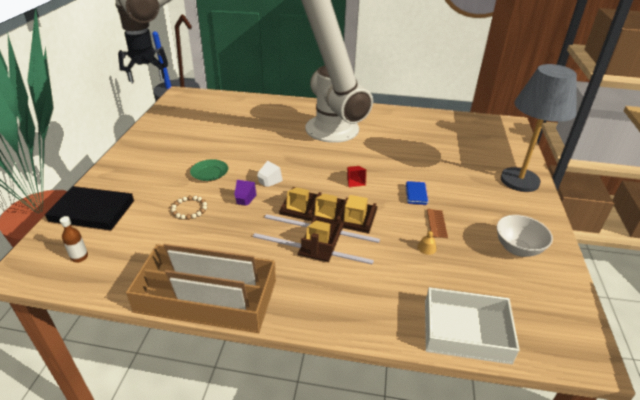

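```bash
cat >> h.py <<'E'
def pts(f,n):
    z=np.load('pics/'+f+'.npz'); p=arm.camera_params(n); d=z['d'].astype(float)
    h,w=d.shape; u,v=np.meshgrid(np.arange(w),np.arange(h))
    un=cv2.undistortPoints(np.stack([u,v],-1).reshape(-1,1,2).astype(float),np.array(p['K']),np.array(p['dist'])).reshape(h,w,2)
    c=np.stack([un[...,0]*d,-un[...,1]*d,-d,np.ones_like(d)],-1)
    if n=='wrist':
        from scipy.spatial.transform import Rotation as R
        T=np.eye(4);T[:3,:3]=R.from_quat(z['r']).as_matrix();T[:3,3]=z['p'];M=T@np.array(p['mount'])
    else: M=np.linalg.inv(np.array(p['world_to_cam']))
    P=(c@M.T)[...,:3]; P[d<=0]=np.nan
    return P,z['im'],M,un
E
python3 - <<'E'
from h import *
P,im,M,un=pts('top0','top')
c=im[130:260,220:380]; cv2.imwrite('pics/crop0.png',cv2.resize(c,None,fx=5,fy=4.6,interpolation=cv2.INTER_CUBIC))
print(P[300,200],P[230,230])
for uv in [(265,205),(296,211),(327,217),(297,167),(299,146),(282,190),(313,190),(386,222),(200,180)]: print(uv,np.round(P[uv[1],uv[0]],1), im[uv[1],uv[0]])
E
```

```text
[250.99165239 317.98395576  -1.76422175] [449.34743706 243.10256058  -3.66986671]
(265, 205) [516.  137.1  65.4] [ 62 127 160]
(296, 211) [502.3  52.9  58.2] [ 61 124 155]
(327, 217) [487.7 -32.   59.7] [ 58 122 154]
(297, 167) [624.8  53.6  57.9] [ 61 124 156]
(299, 146) [679.8  49.   75.4] [34 49 70]
(282, 190) [566.2  96.7  12.9] [25 28 38]
(313, 190) [570.1   8.    1.6] [99 95 98]
(386, 222) [ 478.5 -196.1   47.4] [96 40 78]
(200, 180) [586.2 326.4  32.8] [ 45  82 107]
```

View pics/crop0.png

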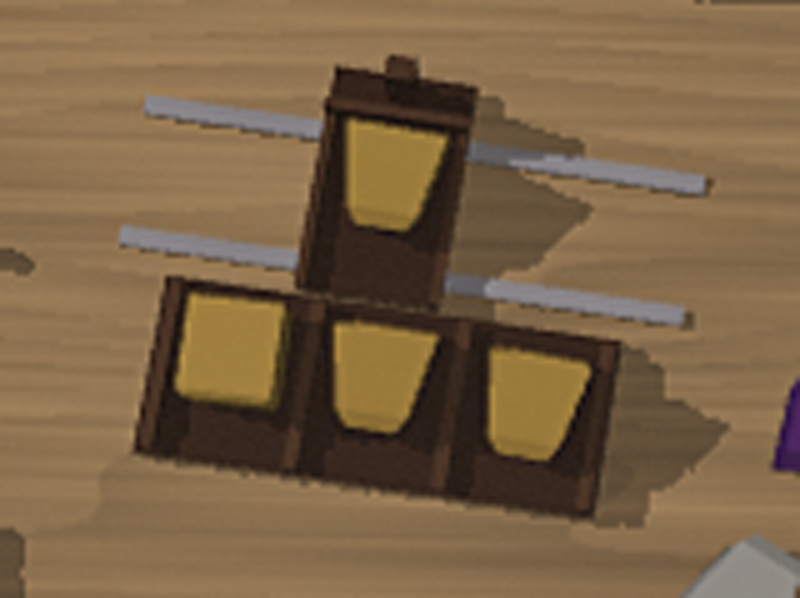

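drive_tool(steps=[[-0.03,0.03,0,0,0.03],[-0.03,0.03,0,0,0.03],[-0.03,0.03,0,0,0.03],[-0.03,0.03,0,0,0.03],[-0.03,0.03,0,0,0.03],[-0.03,0.03,0,0,0.03],[-0.03,0.03,0,0,0.03],[-0.03,0.03,0,0,0.03],[-0.03,0.03,0,0,0.03],[-0.03,0.03,0,0,0.03],[-0.03,0.03,0,0,0.03],[-0.03,0.03,0,0,0.03],[-0.03,0.03,0,0,0.03],[-0.03,0.03,0,0,0.03],[-0.03,0.03,0,0,0.03],[-0.03,0.03,0,0,0.03],[0,0,0,7.8,0.03],[0,0,0,7.8,0.03],[0,0,0,7.8,0.03],[0,0,0,7.8,0.03]])

```text
clock: 2.1
position: [498.6, 50.0, 230.8]
ee_rot: [0.078, 0.997, -0.0, -0.001]
contact_force: [0.5, -0.4, -0.4]
gripper_width: 29.9
```

drive_tool(steps=[[0,0,0,0,0.03],[0,0,0,0,0.03]])

```text
clock: 2.3
position: [498.8, 49.7, 231.1]
ee_rot: [0.074, 0.997, -0.0, -0.0]
contact_force: [0.1, -0.8, 0.1]
gripper_width: 29.8
```

Run:
```python
from h import *
im,d,s=grab('wrist','w1'); print(s['clock'],s['position'],s['ee_rot'],s['joints'],s['contact_force'])
```

```text
2.3 [498.75673627  49.71722133 231.05042444] [ 7.44577134e-02  9.97224123e-01 -9.29572210e-05 -2.96782563e-04] [ 4.23759355e-01  1.73987509e-01 -2.88512783e-01 -1.34458961e-04
 -1.10890628e+00 -2.14354910e+00] [ 0.09090408 -0.77095867  0.11645754]
```

View pics/w1.png

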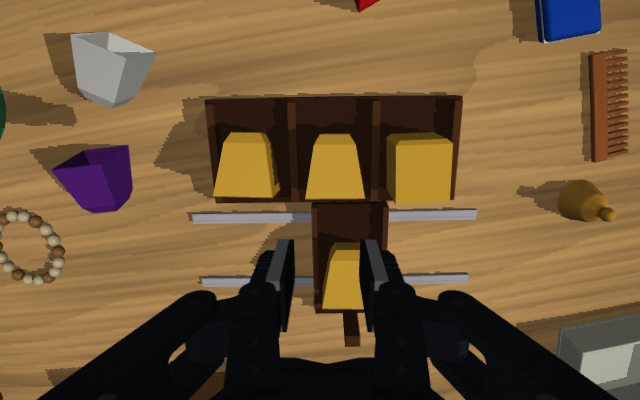

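Run:
```python
from h import *
P,im,M,un=pts('w1','wrist')
c=im[85:350,185:485]; cv2.imwrite('pics/crop1.png',cv2.resize(c,None,fx=2.6,fy=2.26,interpolation=cv2.INTER_CUBIC))
hsv=cv2.cvtColor(im,cv2.COLOR_BGR2HSV)
for nm,(u0,v0,u1,v1) in dict(A=(210,125,285,205),B=(300,125,370,205),S=(380,125,458,205)).items():
    m=np.zeros(im.shape[:2],bool); m[v0:v1,u0:u1]=1
    m&=(hsv[...,0]>15)&(hsv[...,0]<32)&(hsv[...,1]>120)&(hsv[...,2]>90)
    q=P[m]; q=q[~np.isnan(q).any(1)]; print(nm,m.sum(),np.round(np.percentile(q,[1,50,99],axis=0),1).tolist())
for uv in [(206,100),(462,97),(225,165),(250,115),(335,115),(420,115),(351,325),(351,315),(345,345),(340,225),(291,110),(377,110),(320,240),(384,240),(212,130),(458,130),(210,185),(455,185),(100,300),(560,230)]:
    print(uv,np.round(P[uv[1],uv[0]],1),hsv[uv[1],uv[0]])
```

```text
A 3736 [[457.0, -88.1, -0.9], [490.1, -26.8, 58.5], [544.9, -5.1, 69.2]]
B 3217 [[471.9, 25.9, 13.0], [502.3, 56.6, 60.3], [548.0, 79.5, 69.3]]
S 3858 [[484.6, 110.6, -0.9], [515.5, 138.3, 65.8], [574.8, 190.5, 67.5]]
(206, 100) [420.9 -63.7  13.4] [ 11 168  38]
(462, 97) [456.8 195.7  13.9] [ 16 143  96]
(225, 165) [482.2 -44.5  59.2] [ 21 190 187]
(250, 115) [442.9 -21.6  14.8] [  9 162  44]
(335, 115) [456.4  64.5  13.3] [  9 168  44]
(420, 115) [468.9 151.1  14.5] [ 12 174  44]
(351, 325) [677.3  49.5  60.8] [ 11 181  24]
(351, 315) [677.6  50.6  43.5] [ 11 157  26]
(345, 345) [688.9  40.6  77.4] [ 11 162  55]
(340, 225) [577.7  52.8  14. ] [ 11 178  43]
(291, 110) [443.8  22.2  26.8] [ 10 161  68]
(377, 110) [456.5 106.3  25.2] [ 13 171  67]
(320, 240) [593.1  27.5  13.1] [  8 177  26]
(384, 240) [599.   99.1  23.6] [ 12 174  63]
(212, 130) [450.9 -60.5  25.6] [ 12 179  40]
(458, 130) [487.7 185.4  26.6] [ 11 166  69]
(210, 185) [513.5 -87.4  -1.2] [ 16 134  95]
(455, 185) [545.6 179.9  26.3] [ 16 144 122]
(100, 300) [ 644.2 -274.7    0.9] [ 17 134 152]
(560, 230) [631.6 317.5   1. ] [ 17 134 152]
```

View pics/crop1.png

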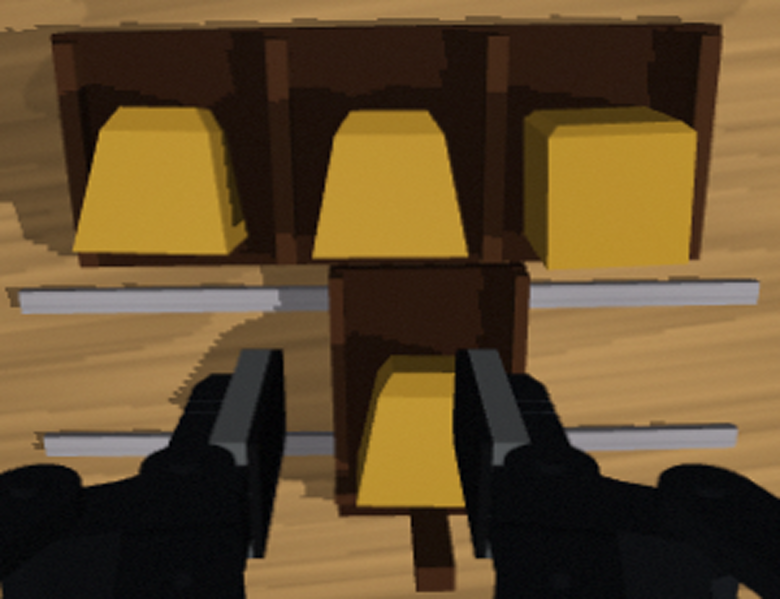

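Run:
```python
from h import *
P,im,M,un=pts('w1','wrist')
hsv=cv2.cvtColor(im,cv2.COLOR_BGR2HSV).astype(int)
def ray(u,v,z):
    x=cv2.undistortPoints(np.array([[[u,v]]],float),np.array(arm.camera_params('wrist')['K']),np.array(arm.camera_params('wrist')['dist']))[0,0]
    d=M[:3,:3]@np.array([x[0],-x[1],-1]); o=M[:3,3]; return o+d*(z-o[2])/d[2]
# divider columns: bright tops at rows
def run(v,u0,u1,thr):
    s=hsv[v,u0:u1,2]; print(v,s.tolist())
for v in (108,118,128): run(v,280,305,0); run(v,366,390,0)
# back edge: first dark row per column
E=[]
for u in list(range(220,285,4))+list(range(300,370,4))+list(range(385,450,4)):
    col=im[80:125,u].sum(1).astype(int); k=np.argmin(np.diff(col)); E.append(ray(u,80+k+0.5,14))
E=np.array(E); a=np.polyfit(E[:,1],E[:,0],1); r=E[:,0]-np.polyval(a,E[:,1]); g=abs(r)<3; a=np.polyfit(E[g,1],E[g,0],1); print('back edge slope',a, g.sum(), np.std(E[g,0]-np.polyval(a,E[g,1])))
```

```text
108 [26, 27, 28, 28, 27, 26, 27, 55, 67, 68, 68, 67, 68, 66, 68, 53, 38, 40, 44, 44, 44, 46, 44, 43, 43]
108 [28, 28, 28, 25, 27, 25, 48, 65, 68, 67, 67, 68, 66, 66, 58, 43, 45, 45, 44, 44, 44, 44, 44, 46]
118 [28, 27, 27, 30, 26, 28, 28, 41, 62, 67, 66, 67, 67, 68, 68, 59, 47, 45, 44, 45, 44, 44, 44, 45, 43]
118 [26, 28, 29, 28, 26, 27, 55, 64, 67, 66, 66, 67, 66, 64, 53, 45, 43, 45, 45, 44, 44, 44, 42, 45]
128 [28, 28, 28, 27, 29, 28, 27, 28, 58, 67, 66, 66, 60, 57, 57, 58, 30, 25, 28, 27, 29, 27, 27, 27, 26]
128 [27, 28, 30, 27, 27, 24, 42, 42, 41, 43, 42, 42, 42, 41, 32, 29, 27, 27, 26, 28, 27, 27, 26, 25]
back edge slope [1.33253490e-01 4.27350881e+02] 52 1.4648962912339512
```

Run:
```python
from h import *
P,im,M,un=pts('w1','wrist'); cp=arm.camera_params('wrist')
def ray(u,v,z):
    x=cv2.undistortPoints(np.array([[[u,v]]],float),np.array(cp['K']),np.array(cp['dist']))[0,0]
    d=M[:3,:3]@np.array([x[0],-x[1],-1]); o=M[:3,3]; return o+d*(z-o[2])/d[2]
hsv=cv2.cvtColor(im,cv2.COLOR_BGR2HSV).astype(int)
for v in (150,165,180,192): print(v,hsv[v,282:304,2].tolist(),hsv[v,364:386,2].tolist())
for q in [(290.9,108),(291.9,128),(376.3,108),(375.9,128)]: print(ray(*q,26)[:2])
yaw=-.1325; ex=np.array([np.cos(yaw),np.sin(yaw)]); ey=np.array([-np.sin(yaw),np.cos(yaw)])
# frame coords w/o origin
def f(p): return np.array([p[:2]@ex,p[:2]@ey]).round(1)
print('div',[f(ray(*q,26)) for q in [(290.9,108),(291.9,128),(376.3,108),(375.9,128)]])
print('back',f(np.array([427.35,0])))
# tray walls & post, front edge lane
for v in (215,222,230): print(v,hsv[v,308:325,2].tolist(),hsv[v,378:395,2].tolist())
for u in (250,340,410): print(u,hsv[186:212,u].tolist() if 0 else hsv[186:216,u,2].tolist())
print(hsv[345,335:368,2].tolist(), hsv[330:355,352,2].tolist())
# cups: top-face edges
g=(hsv[...,0]>15)&(hsv[...,0]<32)&(hsv[...,1]>150)&(hsv[...,2]>110)
for v in (135,140,145,160,175,190,195,198): 
    print(v,[ (np.flatnonzero(g[v,a:b]).min()+a,np.flatnonzero(g[v,a:b]).max()+a) if g[v,a:b].any() else None for a,b in ((205,286),(298,372),(382,460))])
for u in (245,335,420): print(u,hsv[126:150,u,2].tolist(),hsv[190:208,u,2].tolist())
```

```text
150 [27, 28, 27, 28, 28, 26, 28, 41, 42, 42, 40, 40, 40, 41, 39, 23, 26, 25, 26, 28, 26, 28] [29, 27, 27, 25, 28, 27, 23, 33, 40, 41, 41, 40, 39, 40, 41, 33, 28, 26, 28, 26, 26, 29]
165 [26, 28, 26, 27, 27, 27, 27, 30, 39, 41, 41, 44, 41, 42, 39, 31, 24, 26, 28, 27, 27, 26] [27, 25, 27, 27, 26, 27, 25, 35, 40, 41, 43, 40, 40, 42, 43, 26, 26, 26, 28, 26, 27, 27]
180 [26, 26, 26, 27, 28, 27, 27, 26, 34, 40, 42, 41, 42, 41, 41, 40, 24, 23, 26, 28, 27, 29] [26, 28, 26, 28, 26, 25, 24, 40, 42, 42, 40, 41, 39, 42, 33, 29, 27, 28, 25, 26, 28, 27]
192 [25, 26, 24, 26, 28, 27, 26, 26, 25, 58, 65, 65, 63, 65, 66, 65, 59, 45, 39, 43, 42, 41] [65, 26, 27, 27, 28, 26, 38, 65, 66, 65, 64, 66, 64, 65, 49, 42, 41, 43, 42, 42, 41, 41]
[441.92840216  22.39475986]
[461.43559402  19.91653648]
[454.41990726 105.67552721]
[473.9252534  103.09668025]
div [array([435.1,  80.6]), array([454.8,  80.7]), array([436.5, 164.8]), array([456.2, 164.8])]
back [423.6  56.5]
215 [100, 98, 101, 77, 66, 65, 67, 66, 65, 41, 40, 42, 44, 43, 41, 42, 44] [28, 27, 26, 23, 26, 53, 65, 66, 66, 64, 90, 158, 155, 156, 155, 156,
[... 1672 characters left out ...]
96), np.int64(449))]
198 [None, (np.int64(305), np.int64(364)), (np.int64(395), np.int64(449))]
245 [45, 41, 32, 27, 24, 35, 93, 165, 166, 165, 166, 166, 165, 165, 167, 166, 173, 184, 188, 186, 187, 188, 187, 187] [188, 189, 188, 189, 188, 190, 168, 97, 42, 42, 42, 40, 62, 127, 148, 148, 144, 144]
335 [27, 30, 26, 28, 29, 27, 27, 65, 134, 163, 164, 165, 163, 164, 164, 164, 165, 165, 176, 186, 190, 188, 190, 188] [192, 191, 191, 191, 191, 190, 192, 190, 150, 77, 43, 34, 23, 22, 33, 43, 42, 42]
420 [45, 44, 44, 45, 43, 27, 47, 80, 78, 79, 78, 80, 80, 100, 155, 155, 153, 154, 160, 179, 186, 185, 185, 185] [185, 186, 186, 185, 184, 185, 183, 185, 186, 185, 185, 185, 187, 180, 176, 173, 171, 172]
```

```bash
cat >> h.py <<'E'
yaw=-.1325; ex=np.array([np.cos(yaw),np.sin(yaw)]); ey=np.array([-np.sin(yaw),np.cos(yaw)])
O=np.array([537.6,122.7])
def f(p): return (np.array([p[:2]@ex,p[:2]@ey])-O).round(1)
def w(x,y): return ex*(x+O[0])+ey*(y+O[1])
def rayf(M,n):
    cp=arm.camera_params(n)
    def ray(u,v,z):
        x=cv2.undistortPoints(np.array([[[u,v]]],float),np.array(cp['K']),np.array(cp['dist']))[0,0]
        d=M[:3,:3]@np.array([x[0],-x[1],-1]); o=M[:3,3]; return o+d*(z-o[2])/d[2]
    return ray
E
python3 - <<'E'
from h import *
P,im,M,un=pts('w1','wrist'); ray=rayf(M,'wrist')
g=lambda u,v,z:f(ray(u,v,z))
print('post top',g(345,344,77),g(358.7,344,77),g(352,336,77),g(352,346.5,77))
print('tray walls',[g(u,222,23.5) for u in (311.3,316.8,382.8,388)])
print('front lane edge',g(340,202.5,14),g(250,201.5,14))
print('A closed top edge',g(229,135,48),g(265,135,48),' back', g(245,132.3,46),'mouth', g(212.8,196,69),g(273.5,196,69))
print('B',g(319,136,48),g(350,136,48),'back',g(335,133.6,46),'mouth',g(305,198,69),g(364,198,69))
print('S top',g(396,165,66),g(451,165,66), g(420,144,66))
print('starter closed end', g(345,245,46))
# two-view: same with top image post
P2,im2,M2,_=pts('top0','top'); r2=rayf(M2,'top')
print('top-view post(299.5,142.5..)',f(r2(300,144,77)),'cup B mouth',f(r2(287,200,69)),f(r2(308,203,69)))
print('tcp',f(np.array([498.76,49.72])))
E
```

```text
post top [138.9   8.5] [139.2  23.1] [128.4  15.9] [142.4  16. ]
tray walls [array([ 19.9, -25.8]), array([ 20. , -19.7]), array([21.3, 52.6]), array([21.4, 58.3])]
front lane edge [1.2 6.1] [ -1.7 -93.4]
A closed top edge [-80.3 -99.8] [-79.5 -65.5]  back [-82.2 -84.8] mouth [ -26.6 -114.8] [-25.6 -57.7]
B [-77.5 -14.5] [-77.1  14.7] back [-79.3   0.6] mouth [-23.2 -28.4] [-22.2  26.5]
S top [-52.6  55.7] [-51.9 106.8] [-71.7  76.7]
starter closed end [37.2 10. ]
top-view post(299.5,142.5..) [135.3  13.8] cup B mouth [-21.8  24.4] [-21.1 -33.1]
tcp [-49.8  -7.5]
```

drive_tool(steps=[[-0.037,0.0045,0,-0.9,0.05],[-0.037,0.0047,0,0,0.05],[-0.037,0.0047,0,0,0.05],[-0.037,0.0047,0.03,0,0.05],[-0.037,0.0047,0.03,0,0.05],[0,0,0.03,0,0.05],[0,0,0,0,0.05],[0,0,0,0,0.05]])

```text
clock: 3.15
position: [685.3, 46.9, 141.4]
ee_rot: [0.067, 0.998, -0.001, -0.0]
contact_force: [-0.9, 0.6, 1.4]
gripper_width: 50.0
```

Run:
```python
from h import *
im,d,s=grab('wrist','w2'); print(s['clock'],s['position'],s['ee_rot'],f(s['position']))
```

```text
3.15 [685.31550432  46.92327566 141.35763799] [ 6.73213529e-02  9.97731095e-01 -5.75594473e-04 -4.08639290e-04] [135.5  14.4]
```

View pics/w2.png

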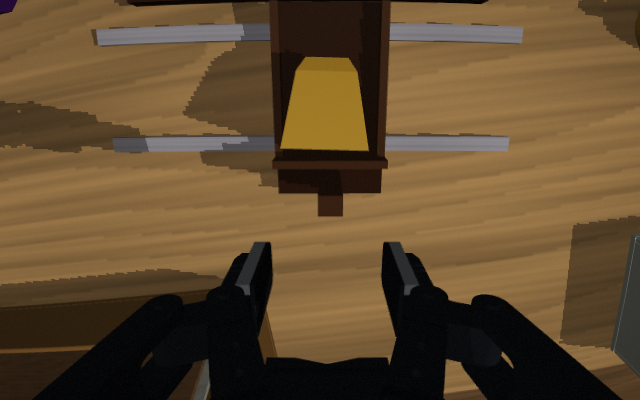

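Run:
```python
from h import *
P,im,M,un=pts('w2','wrist'); ray=rayf(M,'wrist'); g=lambda u,v,z:f(ray(u,v,z))
hsv=cv2.cvtColor(im,cv2.COLOR_BGR2HSV).astype(int)
print(hsv[206,312:350,2].tolist(),hsv[188:222,331,2].tolist())
for v in (40,90): print(hsv[v,266:282,2].tolist(),hsv[v,372:394,2].tolist())
m=(hsv[...,0]>15)&(hsv[...,0]<32)&(hsv[...,1]>150)&(hsv[...,2]>110)
m[:50]=0;m[155:]=0;m[:,:278]=0;m[:,375:]=0
for v in (60,70,80,100,120,140,148): q=np.flatnonzero(m[v]);print(v,q.min(),q.max(),f(ray(q.min(),v,69 if v>75 else 47)),f(ray(q.max()+1,v,69 if v>75 else 47)))
print('post',g(318,206,77),g(343.5,206,77),g(331,196,77),g(331,216,77))
print('wall',g(270.5,60,23.5),g(277,60,23.5),g(382,60,23.5),g(389.5,60,23.5))
print(P[206,331],P[100,325],P[145,325])
```

```text
[151, 150, 152, 152, 154, 129, 69, 54, 55, 55, 53, 55, 55, 53, 54, 53, 53, 54, 53, 53, 54, 53, 54, 54, 54, 53, 55, 54, 55, 53, 54, 141, 148, 150, 149, 148, 148, 149] [22, 21, 23, 23, 20, 21, 21, 31, 49, 56, 54, 56, 54, 55, 53, 54, 54, 54, 53, 52, 55, 55, 54, 54, 54, 53, 53, 54, 102, 140, 147, 144, 139, 138]
[47, 48, 46, 45, 48, 56, 58, 58, 56, 57, 57, 58, 55, 37, 37, 37] [24, 25, 23, 22, 25, 26, 21, 20, 27, 51, 56, 57, 57, 54, 57, 55, 56, 50, 71, 72, 74, 75]
[90, 94, 92, 93, 93, 88, 63, 35, 36, 34, 37, 36, 36, 36, 27, 14] [25, 23, 22, 22, 25, 20, 24, 42, 56, 56, 57, 56, 56, 56, 61, 110, 151, 151, 151, 150, 151, 150]
60 303 349 [45.2 -1.1] [45.2 29.4]
70 296 355 [51.4 -5.8] [51.5 33.4]
80 294 358 [57.9 -5.3] [58.  33.5]
100 290 361 [69.6 -8. ] [69.7 35.6]
120 286 363 [ 81.6 -10.9] [81.7 37.1]
140 282 366 [ 93.9 -13.8] [94.1 39.3]
148 281 367 [ 99.  -14.6] [99.1 40.1]
post [134.9   8.5] [134.9  24.7] [128.2  16.8] [141.8  16.8]
wall [ 43.5 -25.9] [ 43.5 -21.3] [43.7 53.8] [43.7 59.1]
[684.87288326  49.41649027  77.50964672] [620.40382372  54.32613727  57.71669315] [647.18124642  50.70698237  68.89962083]
```

drive_tool(steps=[[0,0.002,0.025,0,0.05],[0,0,0.025,0,0.05],[0,0,0.025,0,0.05],[0,0,0.023,0,0.05],[0,0,0,0,0.01],[0,0,0,0,0.01],[0,0,0,0,0.01],[0,0,0,0,0.01],[0,0,0,0,0.01]])

```text
clock: 4.1
position: [687.2, 49.5, 46.6]
ee_rot: [0.067, 0.998, 0.0, 0.002]
contact_force: [-1.7, 0.1, 6.5]
gripper_width: 14.8
```

drive_tool(steps=[[0,-0.003,0,0,0.01],[0,-0.005,0,0,0.01],[0,-0.005,0,0,0.01],[0,0,0,0,0.01],[0,0,0,0,0.01]])

```text
clock: 4.6
position: [685.4, 36.4, 46.6]
ee_rot: [0.068, 0.998, 0.0, 0.002]
contact_force: [-2.0, -0.2, 7.0]
gripper_width: 15.0
```

Run:
```python
from h import *
im,d,s=grab('wrist','w3'); print(s['clock'],s['position'],f(s['position']),s['contact_force'])
grab('top','t3')
cv2.imwrite('pics/t3c.png',cv2.resize(cv2.imread('pics/t3.png')[130:260,220:380],None,fx=5,fy=4.6,interpolation=cv2.INTER_CUBIC))
```

```text
4.6 [685.43910582  36.42331141  46.58891582] [137.   4.] [-2.00762192 -0.20787172  7.02875775]
```

View pics/w3.png

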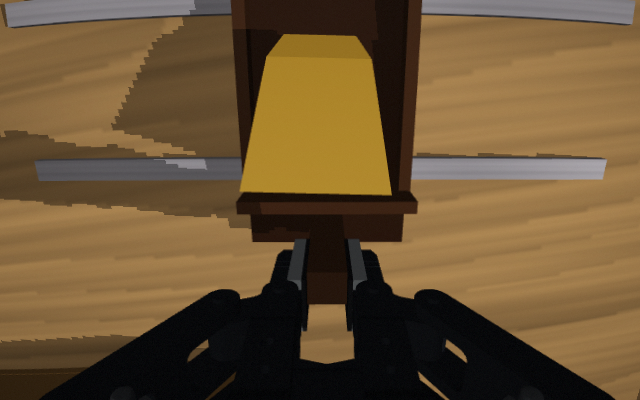

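Run:
```python
from h import *
P,im,M,un=pts('w3','wrist'); ray=rayf(M,'wrist'); g=lambda u,v,z:f(ray(u,v,z))
print('mouth',g(240,192,69),g(392,193,69),'closed',g(265,57,50),g(373,58,50),'wall',g(234,60,23.5),g(421,60,23.5))
```

```text
mouth [ 99.2 -28. ] [99.8 27.7] closed [ 51.5 -19.5] [52.1 21.5] wall [ 50.8 -38.2] [51.1 46.9]
```

drive_tool(steps=[[0,0,0,0,0.05],[0,0,0,0,0.05],[0,0,0,0,0.05],[0,0,-0.035,0,0.05],[0,0,-0.035,0,0.05],[0,0,-0.035,0,0.05],[0.043,-0.002,0,0,0.0],[0.043,-0.002,0,0,0.0],[0.043,0,0,0,0.0],[0.043,0,0,0,0.0],[0.043,0,0,0,0.0],[0.043,0,0,0,0.0],[0,0,0,0,0.0],[0,0,0,0,0.0],[0,0,0,0,0.0]])

```text
clock: 6.2
position: [428.8, 67.8, 148.7]
ee_rot: [0.068, 0.998, 0.0, 0.001]
contact_force: [0.7, -0.7, 0.6]
gripper_width: -0.0
```

Run:
```python
from h import *
im,d,s=grab('wrist','w4'); print(s['clock'],s['position'],f(s['position']),s['contact_force'])
grab('top','t4');
cv2.imwrite('pics/t4c.png',cv2.resize(cv2.imread('pics/t4.png')[130:260,220:380],None,fx=5,fy=4.6,interpolation=cv2.INTER_CUBIC))
```

```text
6.2 [428.84550494  67.75500249 148.72795993] [-121.5    1.1] [ 0.65589831 -0.7292249   0.58309867]
```

View pics/w4.png

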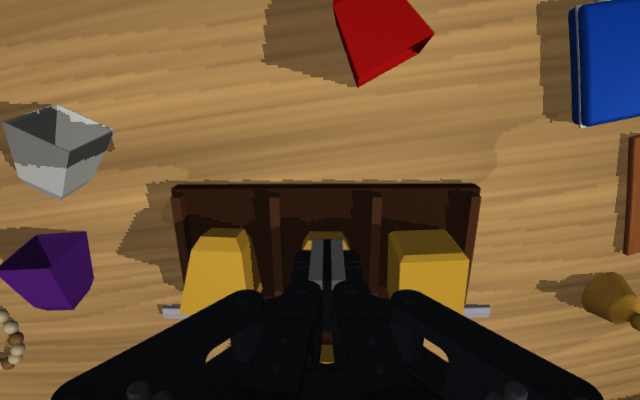

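View pics/t4c.png

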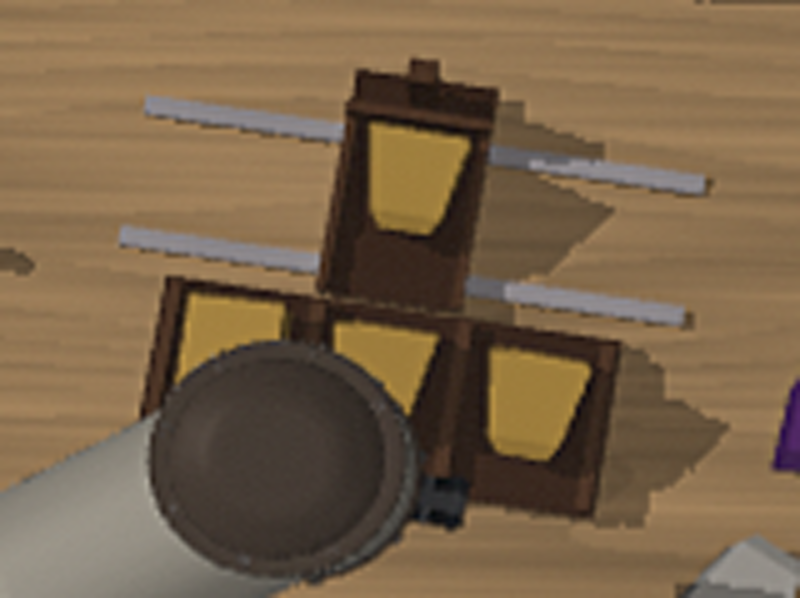

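drive_tool(steps=[[0,-0.001,0.032,0,0.0],[0,0,0.032,0,0.0],[0,0,0.032,0,0.0],[0,0,0.03,0,0.0],[0,0,0,0,0.0],[-0.01,0,0,0,0.0],[-0.01,0,0,0,0.0],[-0.005,0,0,0,0.0],[-0.005,0,0,0,0.0],[-0.005,0,0,0,0.0],[-0.005,0,0,0,0.0],[-0.005,0,0,0,0.0],[0,0,0,0,0.0]])

```text
clock: 7.6
position: [473.0, 60.3, 22.4]
ee_rot: [0.068, 0.998, 0.0, 0.0]
contact_force: [-0.4, 0.1, -0.0]
gripper_width: 0.1
```

Run:
```python
from h import *
im,d,s=grab('wrist','w5'); print(s['clock'],s['position'],f(s['position']),s['contact_force'])
grab('scene','s5');
cv2.imwrite('pics/s5c.png',cv2.resize(cv2.imread('pics/s5.png')[150:270,260:400],None,fx=5,fy=4.9,interpolation=cv2.INTER_CUBIC))
```

```text
7.6 [472.99044065  60.33274724  22.40475056] [-76.7  -0.4] [-0.44724687  0.1062382  -0.03427739]
```

View pics/w5.png

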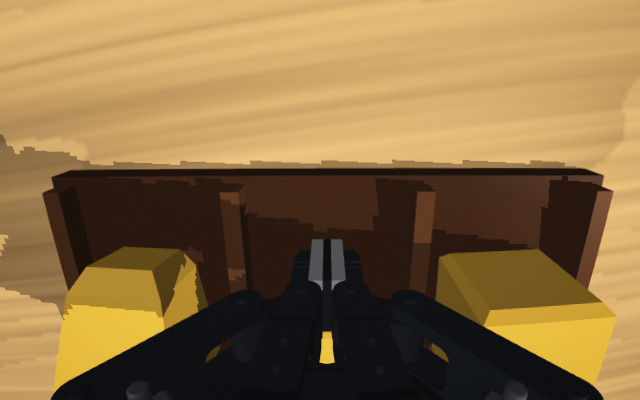

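View pics/s5c.png

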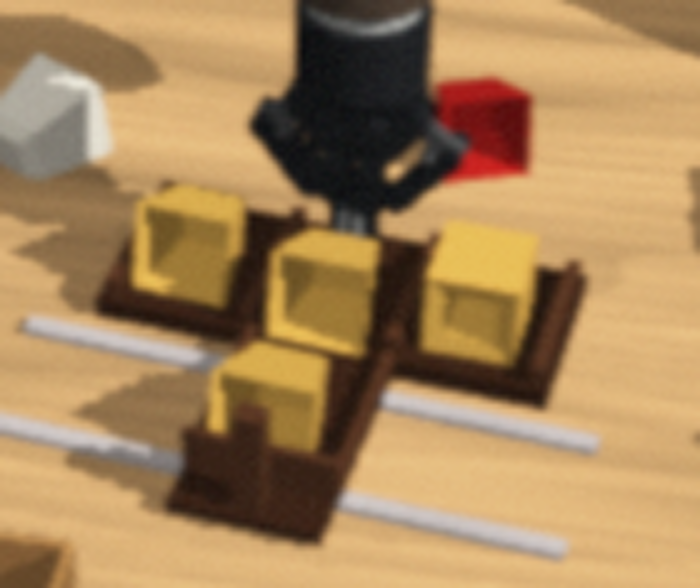

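drive_tool(steps=[[-0.006,0,0,0,0.0],[-0.006,0,0,0,0.0],[-0.006,0,0,0,0.0],[-0.006,0,0,0,0.0],[-0.006,0,0,0,0.0],[-0.006,0,0,0,0.0],[-0.005,0,0,0,0.0],[-0.005,0,0,0,0.0],[-0.005,0,0,0,0.0],[-0.005,0,0,0,0.0],[0,0,0,0,0.0]])

```text
clock: 8.8
position: [528.5, 52.7, 22.3]
ee_rot: [0.068, 0.998, 0.0, 0.0]
contact_force: [-0.1, 0.0, 0.6]
gripper_width: 0.1
```

Run:
```python
from h import *
im,d,s=grab('wrist','w6'); print(s['clock'],s['position'],f(s['position']),s['contact_force'])
grab('scene','s6');grab('top','t6')
a=cv2.resize(cv2.imread('pics/s6.png')[150:270,260:400],None,fx=3,fy=3,interpolation=cv2.INTER_CUBIC)
b=cv2.resize(cv2.imread('pics/t6.png')[130:250,230:350],None,fx=3,fy=3,interpolation=cv2.INTER_CUBIC)
cv2.imwrite('pics/c6.png',np.hstack([a,b]))
```

```text
8.8 [528.48514773  52.68331374  22.34440395] [-20.7  -0.7] [-0.13493529  0.00101325  0.57335742]
```

View pics/c6.png

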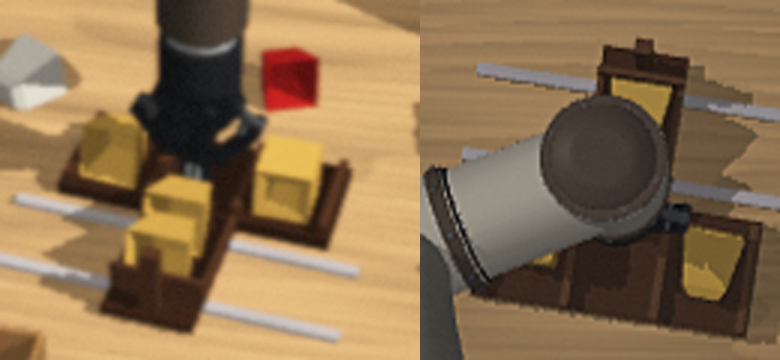

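drive_tool(steps=[[-0.004,0,0,0,0.0],[-0.004,0,0,0,0.0],[-0.004,0,0,0,0.0],[-0.004,0,0,0,0.0],[-0.004,0,0,0,0.0],[-0.004,0,0,0,0.0],[0,0,0,0,0.0]])

```text
clock: 9.65
position: [552.5, 49.5, 22.4]
ee_rot: [0.068, 0.998, 0.0, 0.001]
contact_force: [0.0, 0.5, -0.1]
gripper_width: -0.1
```

drive_tool(steps=[[-0.003,0,0,0,0.0],[-0.003,0,0,0,0.0],[-0.003,0,0,0,0.0],[0,0,0,0,0.0]])

```text
clock: 10.05
position: [560.9, 48.2, 22.3]
ee_rot: [0.068, 0.998, 0.0, 0.0]
contact_force: [-0.2, 0.7, 0.5]
gripper_width: -0.1
```

Run:
```python
from h import *
im,d,s=grab('wrist','w7'); print(s['clock'],s['position'],f(s['position']),s['contact_force'])
grab('scene','s7');grab('top','t7')
a=cv2.resize(cv2.imread('pics/s7.png')[150:270,260:400],None,fx=3,fy=3,interpolation=cv2.INTER_CUBIC)
b=cv2.resize(cv2.imread('pics/t7.png')[130:250,230:350],None,fx=3,fy=3,interpolation=cv2.INTER_CUBIC)
cv2.imwrite('pics/c7.png',np.hstack([a,b]))
```

```text
10.05 [560.91145644  48.19038293  22.34313855] [12.  -0.8] [-0.17288143  0.68503589  0.46475571]
```

View pics/c7.png

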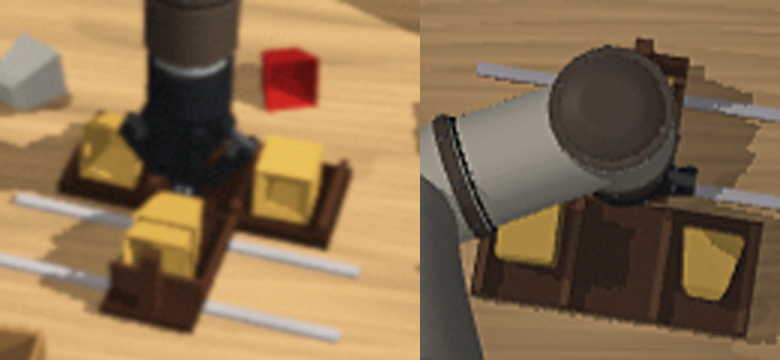

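View pics/w7.png

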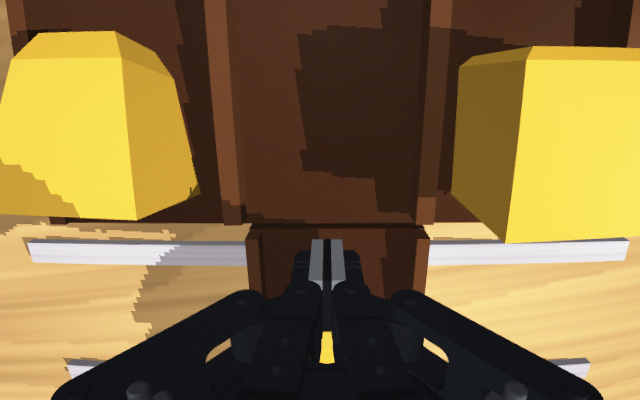

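drive_tool(steps=[[-0.002,0,0,0,0.0],[-0.002,0,0,0,0.0],[-0.002,0,0,0,0.0],[0,0,0,0,0.0]])

```text
clock: 10.6
position: [566.7, 47.4, 22.3]
ee_rot: [0.068, 0.998, 0.0, 0.0]
contact_force: [-0.4, -0.3, 0.7]
gripper_width: -0.2
```

drive_tool(steps=[[-0.001,0,0,0,0.0],[-0.001,0,0,0,0.0],[0,0,0,0,0.0]])

```text
clock: 10.9
position: [568.5, 47.1, 22.3]
ee_rot: [0.068, 0.998, 0.0, 0.0]
contact_force: [-0.5, -0.4, -0.7]
gripper_width: 0.0
```

drive_tool(steps=[[-0.001,0,0,0,0.0],[-0.001,0,0,0,0.0],[0,0,0,0,0.0]])

```text
clock: 11.2
position: [570.5, 46.8, 22.3]
ee_rot: [0.068, 0.998, 0.0, 0.0]
contact_force: [-0.3, 0.2, -0.2]
gripper_width: 0.1
```

drive_tool(steps=[[-0.001,0,0,0,0.0],[-0.001,0,0,0,0.0],[0,0,0,0,0.0]])

```text
clock: 11.5
position: [571.8, 46.5, 22.2]
ee_rot: [0.068, 0.998, -0.0, -0.001]
contact_force: [-2.2, 0.4, 0.6]
gripper_width: -0.1
```

drive_tool(steps=[[-0.001,0,0,0,0.0],[-0.001,0,0,0,0.0],[0,0,0,0,0.0]])

```text
clock: 11.8
position: [571.9, 46.0, 21.9]
ee_rot: [0.068, 0.998, -0.001, -0.002]
contact_force: [-6.4, 1.7, 4.2]
gripper_width: -0.1
```

drive_tool(steps=[[-0.001,0,0,0,0.0],[-0.001,0,0,0,0.0],[0,0,0,0,0.0],[0,0,0,0,0.0]])

```text
clock: 12.2
position: [571.8, 45.4, 21.5]
ee_rot: [0.069, 0.998, -0.001, -0.005]
contact_force: [-10.0, 3.8, 5.3]
gripper_width: 0.1
```

Run:
```python
from h import *
im,d,s=grab('wrist','w8'); print(s['clock'],s['position'],f(s['position']),s['contact_force'])
grab('scene','s8');grab('top','t8')
a=cv2.resize(cv2.imread('pics/s8.png')[170:270,280:380],None,fx=5,fy=5,interpolation=cv2.INTER_CUBIC)
cv2.imwrite('pics/c8.png',a)
```

```text
12.2 [571.82831708  45.44358231  21.53028583] [23.2 -2.1] [-10.00239894   3.77109858   5.31914357]
```

View pics/c8.png

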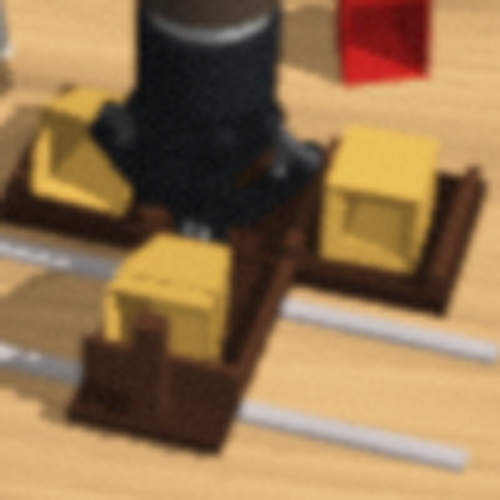

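drive_tool(steps=[[0.01,0,0,0,0.0],[0.01,0,0,0,0.0],[0.02,0,0,0,0.0],[0,0,-0.03,0,0.0],[0,0,-0.03,0,0.0],[0,0,-0.04,0,0.05],[-0.02,0,-0.02,0,0.05],[0,0,0,0,0.05],[0,0,0,0,0.05]])

```text
clock: 13.25
position: [556.4, 48.8, 142.5]
ee_rot: [0.068, 0.998, 0.001, 0.001]
contact_force: [-0.7, -0.5, -0.8]
gripper_width: 50.0
```

Run:
```python
from h import *
im,d,s=grab('wrist','w9'); print(s['clock'],s['position'],s['ee_rot'],f(s['position']),s['contact_force'])
grab('scene','s9');grab('top','t9')
a=cv2.resize(cv2.imread('pics/s9.png')[170:270,280:380],None,fx=5,fy=5,interpolation=cv2.INTER_CUBIC)
cv2.imwrite('pics/c9.png',a)
```

```text
13.25 [556.38728088  48.81090383 142.4793667 ] [6.83030436e-02 9.97664292e-01 5.07048340e-04 6.31020914e-04] [ 7.5 -0.8] [-0.66821538 -0.48719403 -0.80285512]
```

View pics/c9.png

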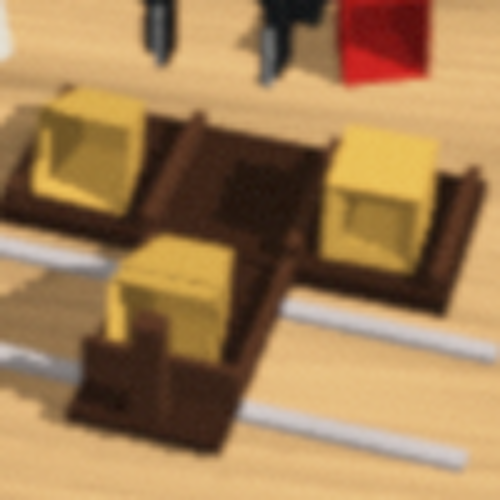

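View pics/w9.png

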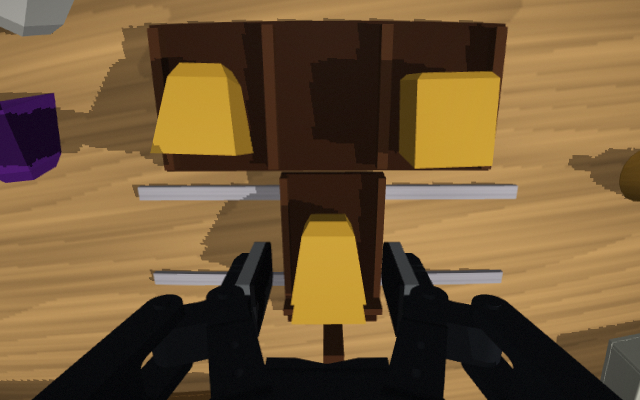

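Run:
```python
from h import *
P,im,M,un=pts('w9','wrist'); ray=rayf(M,'wrist')
hsv=cv2.cvtColor(im,cv2.COLOR_BGR2HSV).astype(int)
m=(hsv[...,0]>15)&(hsv[...,0]<32)&(hsv[...,1]>150)&(hsv[...,2]>110)
def sc(v,a,b,z):
    q=np.flatnonzero(m[v,a:b])+a; l,r=f(ray(q.min(),v,z)),f(ray(q.max()+1,v,z)); print(v,q.min(),q.max(),'x',l[0],'yc',(l[1]+r[1])/2,'w',r[1]-l[1])
for v in (66,72): sc(v,150,255,47)
for v in (90,120,150): sc(v,150,255,62)
print('stack')
for v in (216,225): sc(v,285,380,47)
for v in (250,290,318): sc(v,275,385,64)
print('post',f(ray(323.5,360,77)),f(ray(343.5,360,77)),'walls',f(ray(281,200,23.5)),f(ray(385.5,200,23.5)))
print(P[290,330],P[230,330],P[150,200])
```

```text
66 176 223 x -80.6 yc -84.25 w 32.30000000000001
72 171 231 x -76.9 yc -83.7 w 41.199999999999996
90 164 241 x -65.5 yc -78.6 w 49.99999999999999
120 157 246 x -46.8 yc -81.25 w 59.099999999999994
150 151 251 x -27.2 yc -83.7 w 68.0
stackTraceback (most recent call last):
  File "<stdin>", line 10, in <module>
  File "<stdin>", line 6, in sc
    return umr_minimum(a, axis, None, out, keepdims, initial, where)
ValueError: zero-size array to reduction operation minimum which has no identity
```

```bash
cat >> h.py <<'E'
def top_edges(P,m,box,slope=1/6.):
    a,b,c,d=box; k=np.zeros(m.shape,bool);k[c:d,a:b]=1;k&=m&~np.isnan(P[...,2])
    q=P[k]; F=np.stack([q[:,:2]@ex-O[0],q[:,:2]@ey-O[1],q[:,2]],1)
    for x0 in range(int(np.percentile(F[:,0],1)),int(np.percentile(F[:,0],99)),8):
        s=F[(abs(F[:,0]-x0)<3)]; 
        zt=np.median(s[s[:,2]>np.percentile(s[:,2],50)][:,2]); t=s[s[:,2]>zt-3.5]
        lo,hi=np.percentile(t[:,1],[1,99]); print('x',x0,'zt',round(zt,1),'yc',round((lo+hi)/2,1),'w',round(hi-lo,1),len(t))
E
python3 - <<'E'
from h import *
P,im,M,un=pts('w9','wrist'); ray=rayf(M,'wrist')
hsv=cv2.cvtColor(im,cv2.COLOR_BGR2HSV).astype(int)
m=(hsv[...,0]>15)&(hsv[...,0]<32)&(hsv[...,1]>150)&(hsv[...,2]>100)
top_edges(P,m,(150,257,55,160)); print('stack'); top_edges(P,m,(285,380,210,325))
print('post',f(ray(323.5,358,77)),f(ray(343.5,358,77)),'walls',f(ray(281,200,23.5)),f(ray(385.5,200,23.5)))
E
```

```text
x -81 zt 48.3 yc -85.3 w 31.3 308
x -73 zt 53.5 yc -85.1 w 39.7 559
x -65 zt 56.2 yc -85.7 w 41.7 627
x -57 zt 58.9 yc -85.8 w 44.8 675
x -49 zt 61.7 yc -86.1 w 47.5 711
x -41 zt 64.3 yc -86.4 w 50.1 754
x -33 zt 67.1 yc -86.6 w 52.8 807
x -25 zt 68.9 yc -86.2 w 54.1 355
stack
x 31 zt 46.9 yc -0.2 w 29.7 219
x 39 zt 52.4 yc -0.4 w 37.8 471
x 47 zt 55.4 yc -0.5 w 40.8 487
x 55 zt 58.1 yc -0.5 w 43.6 519
x 63 zt 60.8 yc -0.4 w 46.3 548
x 71 zt 63.6 yc -0.3 w 48.9 579
x 79 zt 66.2 yc -0.4 w 51.8 614
x 87 zt 68.4 yc -0.7 w 54.0 457
x 95 zt 69.3 yc -0.4 w 52.3 604
post [130.7  -4. ] [130.8  11.2] walls [ 21.6 -37.6] [22.1 46.2]
```

drive_tool(steps=[[-0.032,0.0015,0,0,0.05],[-0.032,0.0015,0,0,0.05],[-0.032,0.001,0,0,0.05],[-0.032,0.001,0,0,0.05],[0,0,0,0,0.05],[0,0,0.032,0,0.05],[0,0,0.032,0,0.05],[0,0,0.032,0,0.05],[0,0,0,0,0.01],[0,0,0,0,0.01],[0,0,0,0,0.01],[0,0,0,0,0.01],[0,0,0,0,0.01]])

```text
clock: 14.7
position: [684.2, 36.5, 47.4]
ee_rot: [0.068, 0.998, 0.0, 0.001]
contact_force: [-0.3, 0.3, -2.1]
gripper_width: 14.7
```

drive_tool(steps=[[0,-0.002,0,0,0.01],[0,-0.004,0,0,0.01],[0,-0.006,0,0,0.01],[0,-0.008,0,0,0.01],[0,-0.008,0,0,0.01],[0,-0.008,0,0,0.01],[0,-0.008,0,0,0.01],[0,-0.008,0,0,0.01],[0,-0.008,0,0,0.01],[0,-0.008,0,0,0.01],[0,-0.007,0,0,0.01],[0,-0.005,0,0,0.01],[0,-0.003,0,0,0.01],[0,-0.002,0,0,0.01],[0,-0.0005,0,0,0.01],[0,0,0,0,0.01],[0,0,0,0,0.01]])

```text
clock: 16.4
position: [672.8, -49.5, 47.3]
ee_rot: [0.068, 0.998, -0.0, 0.001]
contact_force: [-1.1, 0.9, 5.1]
gripper_width: 14.8
```

Run:
```python
from h import *
im,d,s=grab('wrist','w10'); print(s['clock'],s['position'],s['ee_rot'],f(s['position']),s['contact_force'])
P,im,M,un=pts('w10','wrist'); ray=rayf(M,'wrist')
hsv=cv2.cvtColor(im,cv2.COLOR_BGR2HSV).astype(int)
m=(hsv[...,0]>15)&(hsv[...,0]<32)&(hsv[...,1]>150)&(hsv[...,2]>90)
top_edges(P,m,(200,450,0,225))
```

```text
16.4 [672.76849282 -49.53876939  47.34347927] [ 6.81009844e-02  9.97678118e-01 -2.20475881e-04  7.62009935e-04] [135.8 -82.9] [-1.11358404  0.89935597  5.12098026]
x 32 zt 47.5 yc -86.9 w 30.5 717
x 40 zt 52.8 yc -87.1 w 38.4 1611
x 48 zt 55.6 yc -87.0 w 41.4 1911
x 56 zt 58.3 yc -86.9 w 44.1 2066
x 64 zt 61.0 yc -86.9 w 46.8 2229
x 72 zt 63.8 yc -86.9 w 49.4 2401
x 80 zt 66.5 yc -86.8 w 52.1 2566
x 88 zt 68.2 yc -86.8 w 53.2 2333
x 96 zt 69.5 yc -86.9 w 52.4 2509
```

View pics/w10.png

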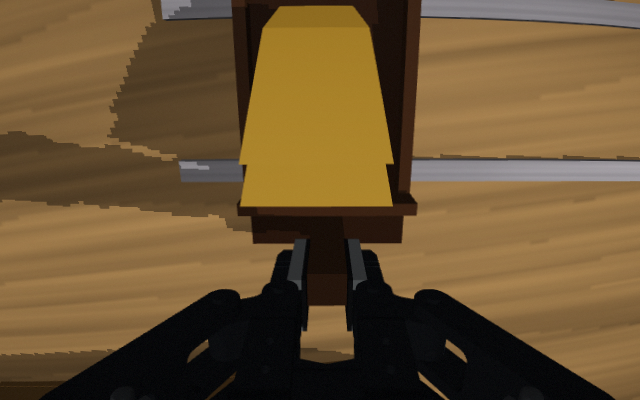

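drive_tool(steps=[[0,0,0,0,0.05],[0,0,0,0,0.05],[0,0,0,0,0.05],[0,0,-0.035,0,0.05],[0,0,-0.035,0,0.05],[0,0,-0.035,0,0.05],[0.043,-0.002,0,0,0.0],[0.043,0,0,0,0.0],[0.043,0,0,0,0.0],[0.043,0,0,0,0.0],[0.043,0,0,0,0.0],[0.043,0,0,0,0.0],[0,0,0,0,0.0],[0,0,0.032,0,0.0],[0,0,0.032,0,0.0],[0,0,0.032,0,0.0],[0,0,0,0,0.0]])

```text
clock: 18.15
position: [413.9, -16.4, 52.3]
ee_rot: [0.068, 0.998, -0.002, -0.004]
contact_force: [-0.5, -0.4, -0.9]
gripper_width: -0.0
```

Run:
```python
from h import *
im,d,s=grab('wrist','w11'); print(s['clock'],s['position'],s['ee_rot'],f(s['position']),s['contact_force'])
grab('top','t11')
a=cv2.resize(cv2.imread('pics/t11.png')[120:250,220:360],None,fx=4,fy=4,interpolation=cv2.INTER_CUBIC)
cv2.imwrite('pics/c11.png',a)
```

```text
18.15 [413.87745618 -16.37425022  52.32749961] [ 0.06835735  0.99765125 -0.00163845 -0.00406985] [-125.2  -84.3] [-0.53547459 -0.40908341 -0.86075667]
```

View pics/c11.png

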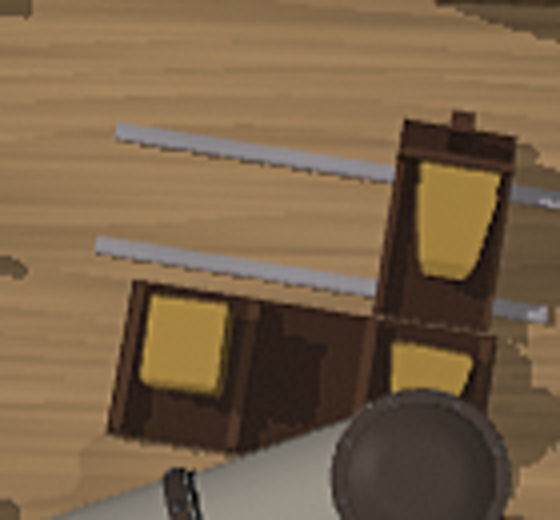

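View pics/w11.png

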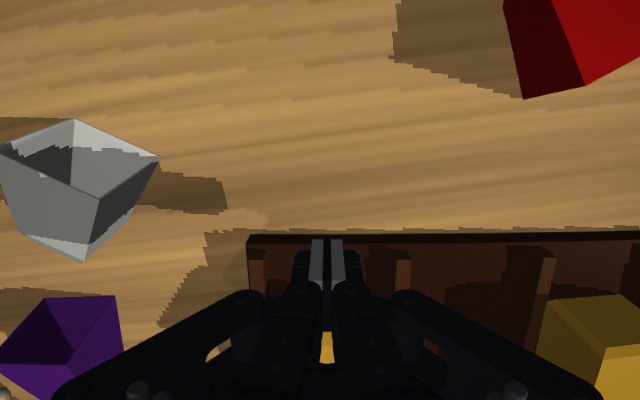

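drive_tool(steps=[[0,-0.001,0.015,0,0.0],[0,0,0.015,0,0.0],[0,0,0,0,0.0],[-0.01,0,0,0,0.0],[-0.01,0,0,0,0.0],[-0.005,0,0,0,0.0],[-0.005,0,0,0,0.0],[-0.005,0,0,0,0.0],[-0.005,0,0,0,0.0],[-0.005,0,0,0,0.0],[-0.005,0,0,0,0.0],[-0.005,0,0,0,0.0],[-0.005,0,0,0,0.0],[-0.005,0,0,0,0.0],[-0.005,0,0,0,0.0],[0,0,0,0,0.0]])

```text
clock: 19.85
position: [486.6, -25.8, 25.3]
ee_rot: [0.068, 0.998, 0.0, 0.0]
contact_force: [-0.0, -0.9, 0.2]
gripper_width: -0.0
```

Run:
```python
from h import *
s=arm.read_state(); print(s['clock'],s['position'],s['ee_rot'],f(s['position']),s['contact_force'])
grab('scene','s12');grab('top','t12')
a=cv2.resize(cv2.imread('pics/s12.png')[150:270,250:390],None,fx=2.8,fy=3,interpolation=cv2.INTER_CUBIC)
b=cv2.resize(cv2.imread('pics/t12.png')[130:250,230:350],None,fx=3,fy=3,interpolation=cv2.INTER_CUBIC)
cv2.imwrite('pics/c12.png',np.hstack([a,b]))
```

```text
19.85 [486.58576594 -25.82778936  25.33737248] [6.79966514e-02 9.97685448e-01 9.64117362e-05 4.40287019e-04] [-51.9 -84. ] [-0.03063771 -0.90874772  0.17739226]
```

View pics/c12.png

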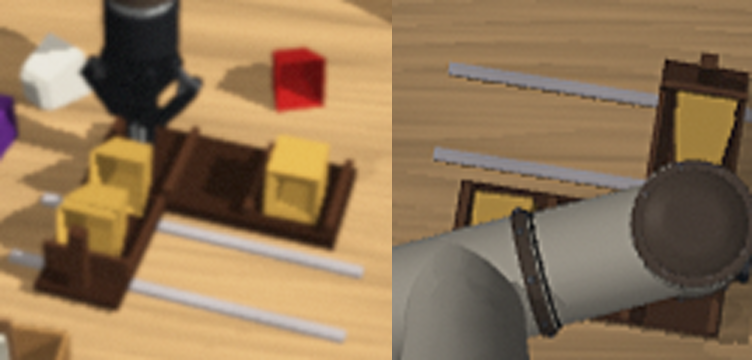

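drive_tool(steps=[[-0.003,-0.001,0.001,0,0.0],[-0.004,-0.001,0.001,0,0.0],[-0.004,0,0.001,0,0.0],[-0.004,0,0,0,0.0],[-0.004,0,0,0,0.0],[-0.004,0,0,0,0.0],[-0.004,0,0,0,0.0],[-0.004,0,0,0,0.0],[0,0,0,0,0.0]])

```text
clock: 20.85
position: [516.7, -32.1, 22.3]
ee_rot: [0.068, 0.998, 0.0, 0.0]
contact_force: [-0.8, 0.6, 0.4]
gripper_width: -0.1
```

drive_tool(steps=[[-0.003,0,0,0,0.0],[-0.003,0,0,0,0.0],[-0.003,0,0,0,0.0],[-0.003,0,0,0,0.0],[0,0,0,0,0.0]])

```text
clock: 21.35
position: [528.7, -33.7, 22.4]
ee_rot: [0.068, 0.998, 0.0, 0.0]
contact_force: [-0.5, -0.1, -1.5]
gripper_width: 0.3
```

Run:
```python
from h import *
im,d,s=grab('wrist','w13'); print(s['clock'],s['position'],s['ee_rot'],f(s['position']),s['contact_force'])
grab('scene','s13')
a=cv2.resize(cv2.imread('pics/s13.png')[150:270,250:390],None,fx=5,fy=5,interpolation=cv2.INTER_CUBIC)
cv2.imwrite('pics/c13.png',a)
```

```text
21.35 [528.65009236 -33.66195474  22.36271807] [6.79797146e-02 9.97686634e-01 7.05224329e-05 3.64640342e-04] [ -9.1 -86.2] [-0.50809027 -0.09904409 -1.51246424]
```

View pics/c13.png

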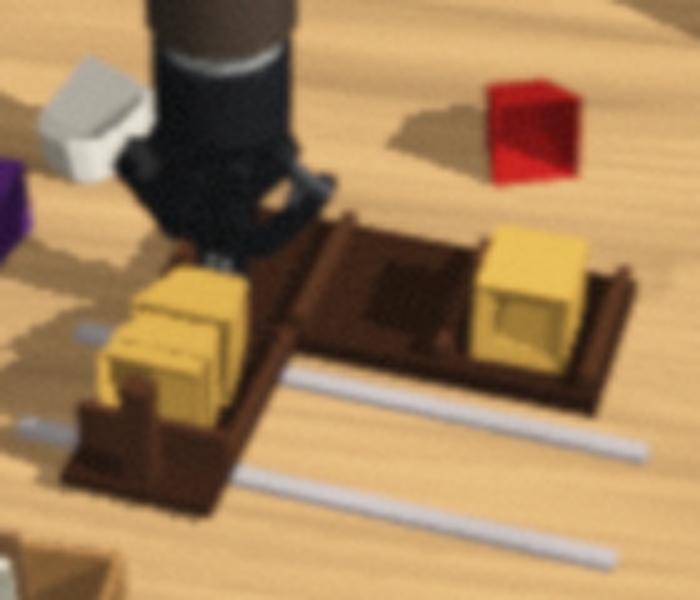

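Slipping over well, near zero force; TCP at x −9, home expected near +8.

drive_tool(steps=[[-0.003,0,0,0,0.0],[-0.003,0,0,0,0.0],[-0.003,0,0,0,0.0],[-0.002,0,0,0,0.0],[-0.002,0,0,0,0.0],[0,0,0,0,0.0]])

```text
clock: 22.05
position: [541.2, -35.5, 22.3]
ee_rot: [0.068, 0.998, 0.0, 0.0]
contact_force: [-1.4, 0.0, -1.6]
gripper_width: -0.1
```

drive_tool(steps=[[-0.001,0,0,0,0.0],[-0.001,0,0,0,0.0],[0,0,0,0,0.0]])

```text
clock: 22.35
position: [542.4, -35.8, 22.2]
ee_rot: [0.068, 0.998, -0.0, -0.001]
contact_force: [-1.6, -0.6, 0.7]
gripper_width: 0.2
```

drive_tool(steps=[[-0.001,0,0,0,0.0],[-0.001,0,0,0,0.0],[0,0,0,0,0.0]])

```text
clock: 22.65
position: [544.5, -36.1, 22.2]
ee_rot: [0.068, 0.998, -0.0, -0.0]
contact_force: [-3.8, -0.1, 1.5]
gripper_width: 0.3
```

drive_tool(steps=[[-0.001,0,0,0,0.0],[-0.001,0,0,0,0.0],[0,0,0,0,0.0]])

```text
clock: 22.95
position: [547.5, -36.2, 22.4]
ee_rot: [0.068, 0.998, 0.0, 0.001]
contact_force: [-2.4, 0.1, 1.4]
gripper_width: 0.2
```

drive_tool(steps=[[-0.001,0,0,0,0.0],[-0.001,0,0,0,0.0],[0,0,0,0,0.0]])

```text
clock: 23.25
position: [547.7, -36.6, 22.0]
ee_rot: [0.068, 0.998, -0.0, -0.001]
contact_force: [-5.0, 1.0, 3.0]
gripper_width: -0.2
```

Run:
```python
from h import *
s=arm.read_state(); print(s['clock'],s['position'],s['ee_rot'],f(s['position']),s['contact_force'])
grab('scene','s14')
a=cv2.resize(cv2.imread('pics/s14.png')[180:270,260:350],None,fx=6,fy=6,interpolation=cv2.INTER_CUBIC)
cv2.imwrite('pics/c14.png',a)
```

```text
23.25 [547.65406287 -36.63162867  22.04728979] [ 6.81537627e-02  9.97673972e-01 -1.87355519e-04 -1.29455939e-03] [ 10.1 -86.7] [-4.97038436  0.97749508  3.03624136]
```

View pics/c14.png

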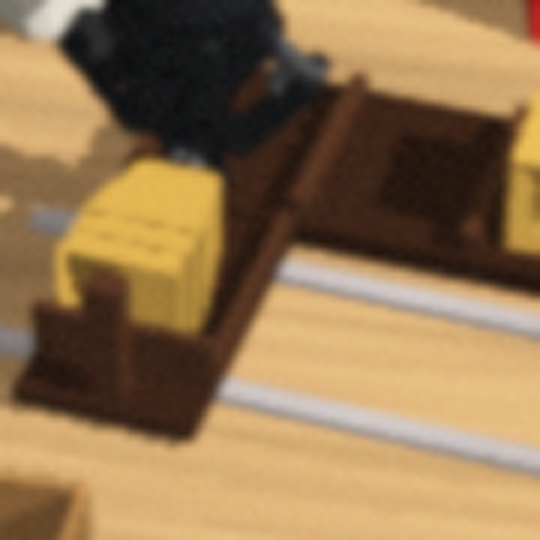

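drive_tool(steps=[[-0.001,0,0,0,0.0],[-0.001,0,0,0,0.0],[0,0,0,0,0.0]])

```text
clock: 23.6
position: [547.6, -37.0, 21.6]
ee_rot: [0.068, 0.998, -0.0, -0.003]
contact_force: [-8.7, 2.2, 4.1]
gripper_width: -0.0
```

drive_tool(steps=[[-0.001,0,0,0,0.0],[-0.001,0,0,0,0.0],[0,0,0,0,0.0],[0,0,0,0,0.0]])

```text
clock: 24.0
position: [547.6, -37.4, 21.3]
ee_rot: [0.069, 0.998, -0.001, -0.005]
contact_force: [-12.4, 2.1, 6.3]
gripper_width: -0.0
```

Firmly seated at about 12 N. Retreat and check.

drive_tool(steps=[[0.01,0,0,0,0.0],[0.01,0,0,0,0.0],[0.02,0,0,0,0.0],[0,0,-0.03,0,0.0],[0,0,-0.03,0,0.0],[0,0,-0.04,0,0.05],[-0.02,0,-0.02,0,0.07],[0,0,0,0,0.07],[0,0,0,0,0.07]])

```text
clock: 24.9
position: [533.3, -34.2, 142.6]
ee_rot: [0.068, 0.998, 0.001, 0.001]
contact_force: [-0.2, -0.1, -0.0]
gripper_width: 58.2
```

Run:
```python
from h import *
im,d,s=grab('wrist','w15'); print(s['clock'],s['position'],f(s['position']),s['contact_force'])
P,im,M,un=pts('w15','wrist')
hsv=cv2.cvtColor(im,cv2.COLOR_BGR2HSV).astype(int)
m=(hsv[...,0]>15)&(hsv[...,0]<32)&(hsv[...,1]>150)&(hsv[...,2]>90)
top_edges(P,m,(280,372,150,330))
grab('scene','s15');grab('top','t15')
a=cv2.resize(cv2.imread('pics/s15.png')[150:270,250:390],None,fx=2.8,fy=3,interpolation=cv2.INTER_CUBIC)
b=cv2.resize(cv2.imread('pics/t15.png')[130:250,230:350],None,fx=3,fy=3,interpolation=cv2.INTER_CUBIC)
cv2.imwrite('pics/c15.png',np.hstack([a,b]))
```

```text
24.9 [533.25499929 -34.15544584 142.56403085] [ -4.5 -86.1] [-0.16417035 -0.05277538 -0.0346524 ]
x 15 zt 47.2 yc -86.9 w 29.8 219
x 23 zt 52.3 yc -87.1 w 37.7 472
x 31 zt 55.4 yc -87.0 w 41.2 490
x 39 zt 58.0 yc -87.1 w 43.9 523
x 47 zt 60.8 yc -87.4 w 46.4 566
x 55 zt 63.4 yc -87.3 w 49.2 584
x 63 zt 66.2 yc -87.1 w 51.6 625
x 71 zt 68.5 yc -87.4 w 53.6 496
x 79 zt 69.4 yc -87.1 w 52.0 602
x 87 zt 71.1 yc -87.0 w 53.2 443
```

View pics/w15.png

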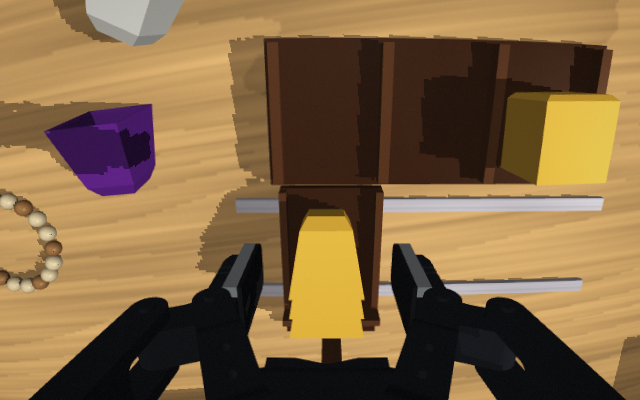

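View pics/c15.png

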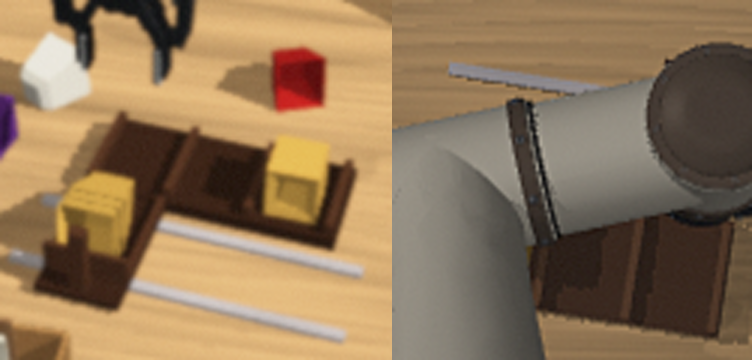

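```bash
python3 -c "
from bench import arm
print(arm.job_done(), arm.read_state()['clock'])"
```

```text
the job is handed in; nothing more can be done
the job is handed in; nothing more can be done
```

I collected both loose tapered cups onto the tray's cup and handed the job in at about 25 s of the 72 s; no verdict is reported back. I slid the tray by its post in line with the middle lane and pushed that cup home. I then slid it to the –y lane and pushed the second cup home.

**Press forces:** The first cup felt near-zero force until it seated, then I pressed to about 12 N. The second showed 2–4 N just before seating, then I pressed to about 14 N.

**Last checks (wrist camera):**
- **Stack position:** it is centred in y to about 0.5 mm, at –87 mm in the rack's frame. It lies flat, and its top heights match the given cup sizes.
- **Second step:** the closed end moved back about 15–16 mm when the second cup was added, against the expected 15 mm.
- **Other things:** the straight cup still lies in its lane, and the tool is 140 mm up and touching nothing. The bystanders were never approached, but I did not re-measure them or the straight cup.

**Disagreements:**
- **Second seat:** fingertip positions at the two seats differ by only about 13 mm, against the 15–16 mm the camera showed. Both are inside the 9–22.5 mm allowed.
- **Rack origin:** my estimate in x was about 2 mm off the post's given position, and I left it uncorrected.
- **Side force:** the wrist read 2–4 N sideways and 4–6 N upward while pressing.

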